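# Shuttle a printed housing under the bushing plate of a sliding drill jig

### The job

The printed housing is loaded in the sled of the sliding drill jig and has to go under the bushing plate. With closed fingertips press the stop pin's thumb bar down and keep it down while you push the sled, by its upright push plate, over the pin, then push on until the sled rests at the end stop and the pin springs up behind it; finish with the hand clear of everything. Only press and push: grip and lift nothing, keep the housing seated in its nest, and leave the other things on the bench where they are.

Things in the scene. Friction and masses are not known exactly. Their poses are not given: they have to be found in the camera images.
- jig: sliding drill jig fixed on the bench, turned up to 0.4 rad: aluminium base 156 x 310 mm with a track 83 mm wide between steel guides (tops at 46 mm). Origin on the bench, on the track's centre line, under the stop pin; z up, +y along the track, the way the sled must travel; -x is the robot's side, with thumb bar and push plate. Heights here are above the bench; the track floor is at 35 mm
- end_stop (a point): centre of the end stop's rubber face, 118 mm along jig +y from the jig's origin, at 43 mm height; the sled's front edge comes to rest against it
- bridge (a point): middle of the bushing bridge's top: a steel plate with four brass drill bushings over the track, jig x -29 to +98, y +23 to +79 mm, from 85 to 100 mm height, carried by a post on the +x side only. Sled and housing pass under it freely
- pin_nose (a point): top of the round-nosed steel stop pin, at jig x -20, y 0 mm: 14 mm wide, 10 mm long in y. Up, it stands 8 mm above the track floor (43 mm height) and blocks the sled either way; pressed 8 mm or more it is below the floor and the sled slides over it, and then keeps it down by itself until the sled's rear edge has passed
- stop_pin (a joint): how far the stop pin and its thumb bar (one rigid part on springs) are pressed down: 0 is up, 0.010 m fully down on a hard stop. It takes about 2.3 N to start and 4.8 N fully down; let go, it springs up by itself
- bar_top (a point): centre of the top of the thumb bar: a dark steel strip 28 mm wide (jig x -89 to -61), 100 mm long (jig y -95 to +5), 8 mm thick, beside the track and parallel to it. Top at 57 mm height when up, 47 mm when fully down; the point moves with the bar. A fingertip can slide along it
- sled: aluminium sled 80 mm wide, 110 mm long (sled y -55 to +55), about 0.6 kg, captive in the guides and sliding easily. Origin at the centre of its underside; axes as the jig's. It starts before the pin, at jig y -94 to -64 mm, and rests against the end stop at jig y +63 mm. At its front end an arm reaches over the -x guide to an upright push plate above the thumb bar
- push_face (a point): point on the rear (-y) face of the sled's upright push plate, at sled x -75, y +47 mm, 77 mm height. The plate is 34 mm wide (sled x -92 to -58), 8 mm thick and spans 60 to 97 mm height, 3 mm above the raised thumb bar. It is to be pushed from behind towards +y, not taken between the fingers
- housing: grey printed housing half, an open tray 52 x 52 x 24 mm of 60 g, lying loose in the sled's black nest (rim 7 mm high, 1 mm clearance) at sled x 0, y -12 mm. Origin at the centre of its underside, 49 mm above the bench
- spare_housing: bystander: the same kind of housing, 52 x 52 x 24 mm, on the bench on the robot's side of the jig
- insert_cup: bystander: steel cup, 34 mm across and 30 mm high, on the jig's base plate behind the track
- screwdriver: bystander: screwdriver with black handle, lying on the bench on the robot's side of the jig, handle up to 30 mm thick
- caliper: bystander: digital caliper 235 mm long, 14 mm thick, lying flat at the jig's -y end
- flush_cutters: bystander: flush cutters with black grips, 135 mm long, lying flat at the jig's +y end
- glue_bottle: bystander: white bottle 40 mm across and 110 mm high, standing beyond the jig's far corner on the +y side
- spool: bystander: filament spool 200 mm across, 66 mm high, lying flat on the +y side
Not all that is in view belongs to the job. Leave any green look-alike of the housing alone. There is more than one size of the sled; the job needs the larger.

How it is judged (in metres and radians):
On the way, in this order (a step that is already met when the one before it is completed fails the run):
1. the fingers hold the thumb bar down while the sled still waits before the pin (value of joint stop_pin above 0.006 m and contact force between the fingers and stop_pin above 0.8 N and y of sled in the frame of jig below -0.0575 m), for 0.1 s.
2. the sled's front is over the pin with the fingers still holding the bar down (y of sled in the frame of jig between -0.0535 and 0 m and value of joint stop_pin above 0.006 m and contact force between the fingers and stop_pin above 0.4 N), for 0.04 s.
At the end, for the whole second after the job is handed in: the sled is at the end stop, its origin 58.5 to 66 mm past the pin along the track, flat and at rest, the stop pin has sprung up behind it (less than 1.5 mm down), and the housing lies seated in its nest (within 3 mm of its seated height) (y of sled in the frame of jig between 0.0585 and 0.066 m and value of joint stop_pin below 0.0015 m and angle between sled's own z axis and vertical below 0.04 rad and linear speed of sled below 0.01 m/s and horizontal distance between housing and sled below 0.015 m and z of housing in the frame of sled below 0.017 m); the robot touches nothing.
It fails at once if the sled is lifted or tipped in its guides (height (world z) of sled above 0.04 m or angle between sled's own z axis and vertical above 0.06 rad).
It fails at once if the push plate is taken between the fingers instead of pushed from behind (y of the grasp point in the frame of sled between 0.0465 and 0.0555 m and x of the grasp point in the frame of sled between -0.092 and -0.058 m and z of the grasp point in the frame of sled below 0.06 m).
It fails at once if the housing is lifted or knocked out of its nest (z of housing in the frame of sled above 0.021 m or horizontal distance between housing and sled above 0.018 m).
It fails at once if another thing on the bench is shifted by more than 15 mm, or lifted (distance of any of spare_housing, insert_cup, screwdriver, caliper, flush_cutters, glue_bottle, spool from where it was at the start of the episode above 0.015 m).
It also fails if it takes over 35 s, if anything falls off the work surface, if the arm or the gripper's body presses on something with over 40 N, if the wrist force passes 120 N, or if a joint passes its speed limit or range.

### The arm

A 6-joint arm with a two-finger parallel gripper is mounted at the origin on the work surface. World frame = base frame: x ahead of the robot, y to its left, z up, the work surface at z = 0. Lengths are in mm, angles in rad, forces in N, time in s.
With the tool pointing down it reaches from about 200 to 875 mm from the base axis. Payload 3.4 kg.
Tool frame: the origin (TCP) lies on the centre line of the jaws, within the pads' length; the fingertips stand bot.tip_extent ahead of it and the grasp point (between the pads) lies 2 mm behind it (bot.tip_extent is the distance from the TCP to the fingertips, in mm); z points along the fingers, y is the line along which they close (so a half turn about z gives the same grasp; the last joint's range is limited). The gripper opens to 94 mm and grips with 3 to 60 N. Pads are 16 mm wide; open, the fingers measure 119 mm over their backs; the gripper's body (75 mm by 177 mm) begins 78 mm behind the grasp point.
Start: joints at [1.03, 0.276, 1.505, -0, 1.361, -0.121], TCP at [234.378, 525.101, 222.493] pointing down, gripper open.
Joint ranges: [-2.89, 2.89], [-0.75, 2.08], [0.22, 2.7], [-1.18, 4.32], [0.11, 2.71], [-2.7, 2.7]. Speed limits (rad/s): [2.57, 2.57, 3.14, 3.14, 3.14, 3.14].

### API

Orientations are given as a unit quaternion [x, y, z, w].
In Python, from workcell import bot gives the robot as it stands. The module is installed in compiled form; this text tells all that it offers.
- The arm moves only by the tool play_rows, never from a script. Its argument "motion" is a list of rows, each an object with "rotation": the turn, a rotation vector about the tool's x, y, z in degrees, a list of three; "slide": the shift along the tool's x, y, z in cm, a list of three; "grip": the finger opening in cm, from 0 to 9.4. In form: [{"rotation": [rx, ry, rz], "slide": [tx, ty, tz], "grip": grip}, ...]. A call has 1 to 12 rows; each row shifts and turns the commanded pose from where the row before left it, along the tool's axes as they then stand; what a row does not reach is not made up. A row lasts 1/10 s, in which the tool goes at most 50 mm and 8.59 degrees, less where a joint would pass 70% of its speed; a pose out of reach is approached as far as the arm can. A call with a gripper value outside its range is refused whole. The fingers move at their own pace and stop on an object; "squeeze" is the grip in N (left out, the last holds). Time passes only in rows, so rows that do not move let the fingers close. It gives the time, the measured TCP pose, the force, the opening and the grip force at its end, in the units of the state.
- bot.observe(): the state, without advancing time (a new reading comes with each control period).
- bot.get_image(name): name is "scene" or "top" or "wrist"; returns the picture (420x560x3 uint8, red, green, blue); there is no depth.
- bot.get_calibration(name): a dict with "camera_matrix" (3x3 intrinsics, pixels), "position" and "rotation" of the camera in the world. Camera axes: x right, y down, z forward; pixel columns grow to the right and rows downward; lengths in mm; the calibration is good to about 2 mm. A picture is of the moment at which its call begins: read the wrist's pose just before it. get_calibration takes no time and is no camera call; for the wrist camera it gives the pose at the moment of the call.
- bot.sign_off(): hands the job in; it is judged then, once.
The state is a dict: "t": time; "joint_positions": joint angles; "dq": joint speeds; "joint_efforts": joint torques, N m; "ee_pos": TCP position; "ee_rot": TCP orientation; "ft_force": force on the tool from outside, world axes, zero at the start; "moment": the same for the moment, N m; "opening": finger opening in mm; "finger_force": force on a finger pad.
Only numpy, scipy, OpenCV 4.12 (cv2) and the standard library are available. Lean on these libraries where they do the work, as an engineer would, in place of code of your own. Each camera call takes 0.05 s, during which the arm holds its last target. There are 200 camera calls.

## Working session

There is one attempt and no reset: what is moved stays moved. The work goes in short steps, Python scripts to look and compute and a tool call to move; the robot and the scene stay as the last step left them, time stands still between calls to the robot, and variables do not carry over. Pictures are saved under pics/ and viewed, at most 10 in all, crops included, and the job is handed in when it is done.

Besides the shell and the picture viewer there is one more tool, called as a command line: name --argument value ..., lists and objects as JSON in quotes. play_rows: Moves the arm, as the interface text tells. Its arguments: {"type":"object","properties":{"motion":{"type":"array"},"squeeze":{"type":"number"}},"required":["motion"]}

```bash
mkdir -p pics; python3 - <<'E'
from workcell import bot
import cv2
s=bot.observe(); print({k:s[k] for k in('t','ee_pos','ee_rot','ft_force','opening')},bot.tip_extent)
for n in('top','scene'):
    im=bot.get_image(n); cv2.imwrite(f'pics/{n}0.png',cv2.resize(im[:,:,::-1],(800,600),interpolation=cv2.INTER_CUBIC))
    print(n,bot.get_calibration(n))
    cv2.imwrite(f'{n}_raw.png',im[:,:,::-1])
E
```

```text
{'t': 0.0, 'ee_pos': array([234.07520772, 524.61482356, 221.63027038]), 'ee_rot': array([ 2.08368046e-01,  9.78050081e-01, -8.38570873e-04, -3.04013824e-04]), 'ft_force': array([ 0.40156177, -0.52594656,  0.03049757]), 'opening': 94.0260447762113} 17.0
top {'camera_matrix': array([[426.17497255,   0.        , 288.05152178],
       [  0.        , 426.17497255, 202.33912049],
       [  0.        ,   0.        ,   1.        ]]), 'position': array([ 402.05131278,   80.80440973, 1245.10357836]), 'rotation': array([ 0.70820271, -0.70052145,  0.07161567, -0.05089029])}
scene {'camera_matrix': array([[526.21098742,   0.        , 282.87996258],
       [  0.        , 526.21098742, 206.64132823],
       [  0.        ,   0.        ,   1.        ]]), 'position': array([1272.79220368, -531.33505753,  904.95823429]), 'rotation': array([ 0.83938171,  0.36390256, -0.16860149, -0.36686075])}
```

View pics/top0.png

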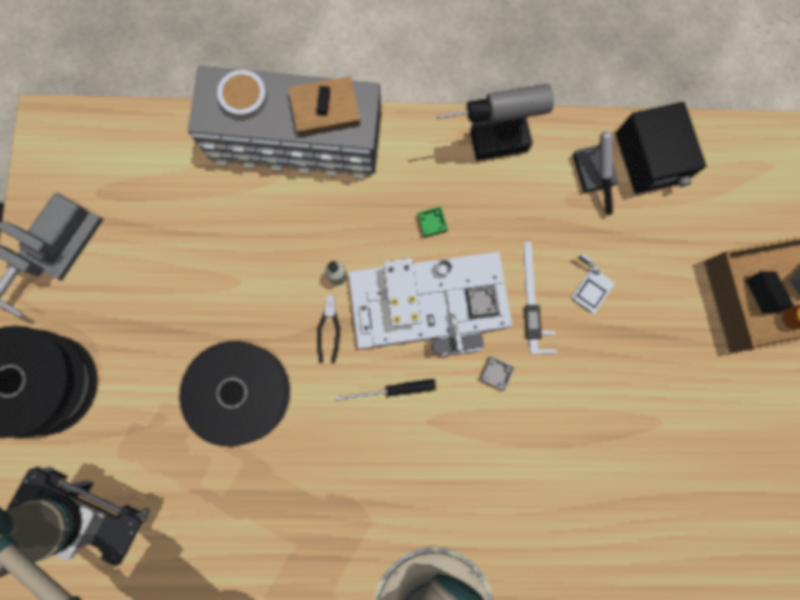

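View pics/scene0.png

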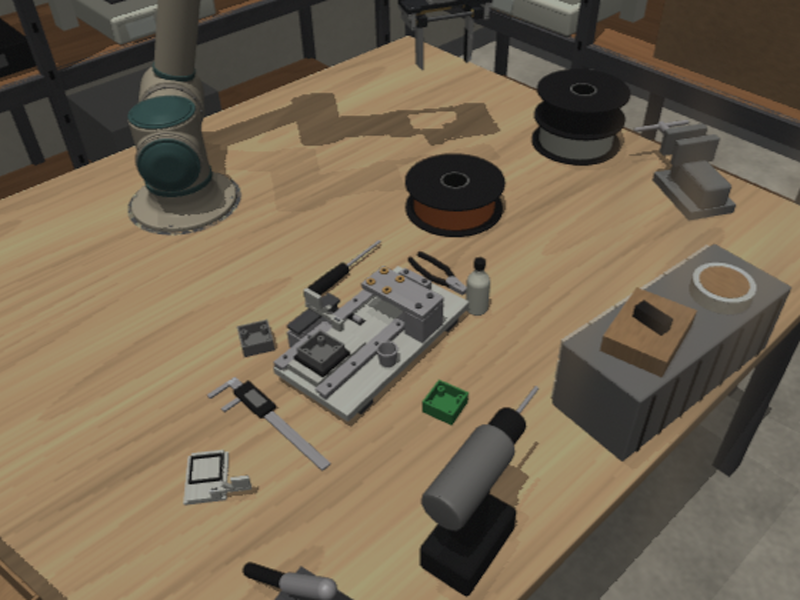

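The top view shows the jig at about (430,300): bridge with brass bushings at (403,305), so track +y points left in the image. The sled with the grey housing is at (482,300), and the push plate and thumb bar are at (455,340).

There are three housing-like or sled-like candidates:
- **Green look-alike** (432,222): not the housing, leave it alone.
- **Spare grey housing** (496,373): a bystander, on the bench.
- **Small pale sled** (592,290): lies on the bench, not in the track.

The sled in the track is the larger one and holds the housing, so it is the one meant. I'll confirm this in an enlarged crop.

```bash
cat > h.py <<'E'
import numpy as np, cv2
from scipy.spatial.transform import Rotation as R
from workcell import bot
def ray(c,px,z):
    K=c['camera_matrix'];d=R.from_quat(c['rotation']).apply(np.linalg.inv(K)@[px[0],px[1],1.]);p=c['position']
    return p+d*(z-p[2])/d[2]
def proj(c,P):
    q=R.from_quat(c['rotation']).inv().apply(np.asarray(P,float)-c['position'])@c['camera_matrix'].T
    return q[...,:2]/q[...,2:]
E
python3 - <<'E'
from h import *
im=cv2.imread('top_raw.png');c=bot.get_calibration('top')
hsv=cv2.cvtColor(im,cv2.COLOR_BGR2HSV)
m=((hsv[...,1]<50)&(hsv[...,2]>150)).astype('uint8')*255
m[:170]=0;m[250:]=0;m[:,:240]=0;m[:,362:]=0
m=cv2.morphologyEx(m,cv2.MORPH_CLOSE,np.ones((9,9)))
ct=max(cv2.findContours(m,0,2)[0],key=cv2.contourArea)
# exclude push plate/bar etc: project the plate at z 25
P=np.array([ray(c,p[0],25)[:2] for p in ct],'float32')
r=cv2.minAreaRect(P);print(r,cv2.boxPoints(r),cv2.boundingRect(ct))
x0,y0,x1,y1=230,165,400,285
cv2.imwrite('pics/crop0.png',cv2.resize(im[y0:y1,x0:x1],None,fx=4.7,fy=4.7,interpolation=cv2.INTER_CUBIC))
E
```

```text
((583.2963256835938, 12.143890380859375), (207.51068115234375, 326.8223571777344), 7.662597179412842) [[ 458.67834  160.26123]
 [ 502.2566  -163.64276]
 [ 707.9143  -135.97345]
 [ 664.33606  187.93054]] (240, 176, 119, 72)
```

View pics/crop0.png

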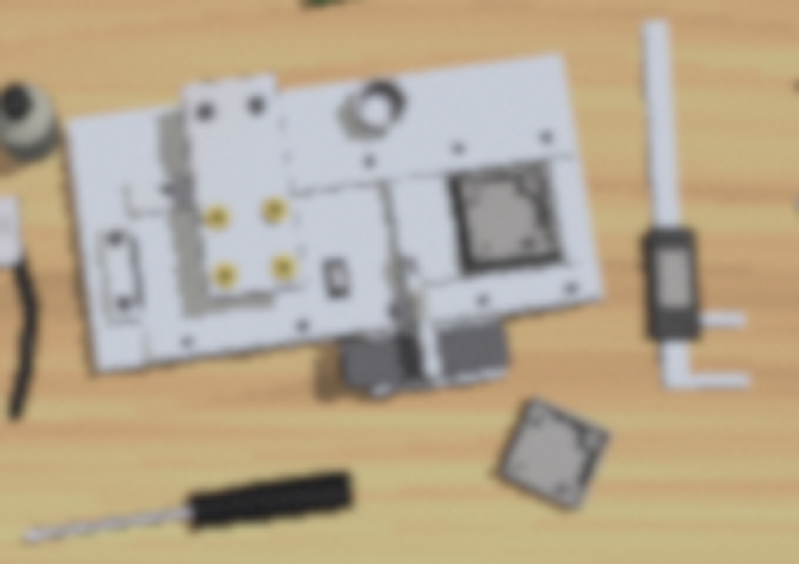

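The crop confirms it. The larger sled sits in the track with the grey housing in its black nest at (507,220). The stop pin is at (338,278), the dark thumb bar runs x 343–508, y 320–390, and the pale push plate is at (430,350). I'll compute the jig frame from these points.

```bash
python3 - <<'E'
from h import *
c=bot.get_calibration('top')
f=lambda u,v,z:ray(c,(u/4.7+230-.4,v/4.7+165-.4),z)[:2]
B=[f(*p,25) for p in[(66,120),(560,52),(605,298),(97,372)]]
print('sides',[np.linalg.norm(B[i]-B[(i+1)%4]) for i in range(4)])
ey=(B[0]-B[1])+(B[3]-B[2]);yaw=np.arctan2(-ey[0],ey[1]);print('yaw base',yaw)
br=[f(*p,100) for p in[(182,87),(275,75),(302,288),(205,300)]];print('bridge',[np.linalg.norm(br[i]-br[(i+1)%4]) for i in range(4)])
X=np.array([np.cos(yaw),np.sin(yaw)]);Y=np.array([-np.sin(yaw),np.cos(yaw)])
def org(p,jx,jy): return p-jx*X-jy*Y
print('pin',org(f(338,278,43),-20,0)); print('bridge',org(np.mean(br,0),34.5,51))
o=org(f(338,278,43),-20,0)
J=lambda p:np.round([(p-o)@X,(p-o)@Y],1)
print('bar',[J(f(*p,57)) for p in[(343,345),(503,320),(508,372),(375,392)]])
print('spare top',[J(f(*p,24)) for p in[(535,398),(610,432),(573,508),(498,475)]],'screwdr',[J(f(*p,15)) for p in[(350,472),(352,505),(190,500),(192,522)]])
print('plate top',[J(f(*p,97)) for p in[(412,290),(425,290),(440,378),(425,380)]],'housing',J(f(507,220,73)))
print('base',[J(b) for b in B])
s=bot.observe();print(R.from_quat(s['ee_rot']).as_matrix().round(3))
w=bot.get_calibration('wrist');print(w, R.from_quat(s['ee_rot']).inv().apply(w['position']-s['ee_pos']))
E
```

```text
sides [np.float64(312.08611405086714), np.float64(157.0390905038001), np.float64(314.59322316015545), np.float64(157.35030758057295)]
yaw base 0.15509115392553802
bridge [np.float64(54.90092563336243), np.float64(126.38494010494983), np.float64(56.185122138167635), np.float64(125.79394022566235)]
pin [571.4486499   10.59745542]
bridge [571.09415747  11.77418603]
bar [array([-61.6,   4.2]), array([-60.6, -92.7]), array([-91.6, -90.5]), array([-91.9, -10.3])]
spare top [array([-107.8, -109.4]), array([-134.7, -151.3]), array([-176.4, -121.1]), array([-150.3,  -79.3])] screwdr [array([-135.3,    8.6]), array([-155.1,   10.4]), array([-137.8,  107.2]), array([-151. ,  107.8])]
plate top [array([-39.1, -37. ]), array([-40.2, -44.5]), array([-91.5, -44.9]), array([-91.4, -36.2])] housing [  -3.5 -102.4]
base [array([103.5, 150.7]), array([ 103.4, -161.4]), array([ -53.7, -162.4]), array([-53.8, 152.2])]
[[-0.913  0.408 -0.001]
 [ 0.408  0.913 -0.001]
 [ 0.    -0.002 -1.   ]]
{'camera_matrix': array([[342.56746046,   0.        , 279.58432782],
       [  0.        , 342.56746046, 210.67647584],
       [  0.        ,   0.        ,   1.        ]]), 'position': array([174.60408543, 552.46893972, 384.47560534]), 'rotation': array([0.83373533, 0.5401681 , 0.06177628, 0.09637168])} [  65.71100728    0.86246098 -162.73972247]
```

The measurements agree. The pin and the bridge give the same origin to within 1.2 mm, the base measures 157 x 313 mm, and the bar and plate are where the description puts them.

- **Jig:** about (571.4, 11.2), yaw 0.155.
- **Push face:** jig y about -44.5.

Next I close the fingers, set tool x along the track, and move above the bar.

play_rows --motion '[{"rotation":[0,0,8.15],"slide":[0,0,0],"grip":0},{"rotation":[0,0,8.15],"slide":[0,0,0],"grip":0},{"rotation":[0,0,8.15],"slide":[0,0,0],"grip":0},{"rotation":[0,0,8.15],"slide":[0,0,0],"grip":0},{"rotation":[0,0,8.15],"slide":[0,0,0],"grip":0},{"rotation":[0,0,8.15],"slide":[0,0,0],"grip":0},{"rotation":[0,0,8.1],"slide":[0,0,0],"grip":0},{"rotation":[0,0,0],"slide":[-3,0.8,0],"grip":0},{"rotation":[0,0,0],"slide":[-4,1.1,0],"grip":0},{"rotation":[0,0,0],"slide":[-4,1.1,0],"grip":0},{"rotation":[0,0,0],"slide":[-4,1.1,0],"grip":0},{"rotation":[0,0,0],"slide":[-4,1.1,0],"grip":0}]' --squeeze 10

```text
t: 1.3
ee_pos: [315.4, 343.8, 222.1]
ee_rot: [0.65, 0.76, -0.0, 0.0]
ft_force: [1.0, -0.1, -0.3]
opening: 1.9
finger_force: 0.0
```

play_rows --motion '[{"rotation":[0,0,0],"slide":[-4,1.1,0],"grip":0},{"rotation":[0,0,0],"slide":[-4,1.1,0],"grip":0},{"rotation":[0,0,0],"slide":[-4,1.1,0],"grip":0},{"rotation":[0,0,0],"slide":[-4,1.1,0],"grip":0},{"rotation":[0,0,0],"slide":[-4,1.1,0],"grip":0},{"rotation":[0,0,0],"slide":[-4,1.1,0],"grip":0},{"rotation":[0,0,0],"slide":[-4,1.1,0],"grip":0},{"rotation":[0,0,0],"slide":[-4,1.1,0],"grip":0},{"rotation":[0,0,0],"slide":[-4,1.1,0],"grip":0},{"rotation":[0,0,0],"slide":[-4,1.1,0],"grip":0},{"rotation":[0,0,0],"slide":[0,0,0],"grip":0}]'

```text
t: 2.4
ee_pos: [488.2, -36.9, 221.9]
ee_rot: [0.652, 0.758, -0.001, 0.001]
ft_force: [-0.7, 0.5, -0.9]
opening: 0.7
finger_force: 0.0
```

```bash
cat >> h.py <<'E'
yaw=.155;o=np.array([571.4,11.2]);X=np.array([np.cos(yaw),np.sin(yaw)]);Y=np.array([-np.sin(yaw),np.cos(yaw)])
def st():
    s=bot.observe();d=s['ee_pos'][:2]-o;m=R.from_quat(s['ee_rot']).as_matrix()
    print('t',round(s['t'],2),'jig',(d@X).round(1),(d@Y).round(1),'tipz',(s['ee_pos'][2]-17).round(1),'toolx-jigY deg',np.degrees(np.arctan2(m[1,0],m[0,0])-yaw-np.pi/2).round(2),'tilt',m[:,2].round(4),'F',s['ft_force'].round(2),'op',s['opening'].round(1))
E
python3 - <<'E'
from h import *
st()
w=bot.get_calibration('wrist');im=bot.get_image('wrist')
cv2.imwrite('pics/w1.png',cv2.resize(im[:,:,::-1],(800,600),interpolation=cv2.INTER_CUBIC))
J=lambda x,y,z:np.r_[o+x*X+y*Y,z]
print('expected px(800): pin,bar corners',proj(w,[J(-20,0,43),J(-61,5,57),J(-89,5,57),J(-61,-95,57),J(-89,-95,57)])*800/560)
E
```

```text
Traceback (most recent call last):
  File "h.py", line 13, in st
    print('t',round(s['t'],2),'jig',(d@X).round(1),(d@Y).round(1),'tipz',(s['ee_pos'][2]-17).round(1),'toolx-jigY deg',np.degrees(np.arctan2(m[1,0],m[0,0])-yaw-np.pi/2).round(2),'tilt',m[:,2].round(4),'F',s['ft_force'].round(2),'op',s['opening'].round(1))
                                                                                                                                                                                                                                         ^^^^^^^^^^^^^^^^^^
AttributeError: 'float' object has no attribute 'round'
```

```bash
sed -i "s/s\['opening'\].round(1)/round(s['opening'],1)/" h.py
python3 - <<'E'
from h import *
st()
w=bot.get_calibration('wrist');im=bot.get_image('wrist')
cv2.imwrite('pics/w1.png',cv2.resize(im[:,:,::-1],(800,600),interpolation=cv2.INTER_CUBIC))
J=lambda x,y,z:np.r_[o+x*X+y*Y,z]
print('expected px(800): pin,bar corners',proj(w,[J(-20,0,43),J(-61,5,57),J(-89,5,57),J(-61,-95,57),J(-89,-95,57)])*800/560)
E
```

```text
t 2.4 jig -89.7 -34.6 tipz 204.9 toolx-jigY deg -0.22 tilt [ 7.0e-04 -2.2e-03 -1.0e+00] F [-0.71  0.54 -0.86] op 0.7
expected px(800): pin,bar corners [[498.96428701 232.56569357]
 [441.66694102 227.2959475 ]
 [399.49833246 227.5120589 ]
 [439.59515934 369.03336044]
 [400.21573026 369.21379496]]
```

View pics/w1.png

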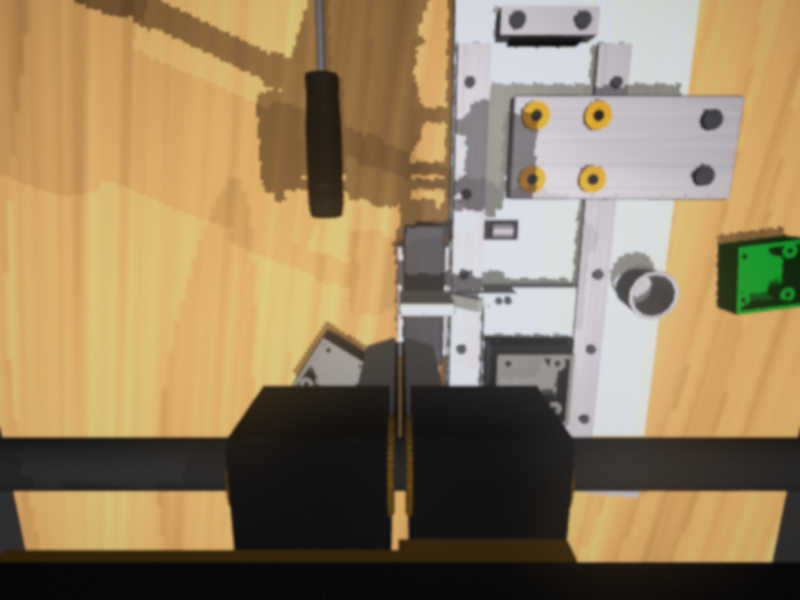

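The wrist view agrees with the frame to about 2 mm: pin at (502,229), bar front end at (404–445,223), push plate at (425,308). Next I move over the bar behind the plate and go down.

play_rows --motion '[{"rotation":[0,0,0],"slide":[-1.9,0.8,0],"grip":0},{"rotation":[0,0,0],"slide":[-1.8,0.8,0],"grip":0},{"rotation":[0,0,0],"slide":[0,0,3],"grip":0},{"rotation":[0,0,0],"slide":[0,0,3],"grip":0},{"rotation":[0,0,0],"slide":[0,0,3],"grip":0},{"rotation":[0,0,0],"slide":[0,0,2.5],"grip":0},{"rotation":[0,0,0],"slide":[0,0,2],"grip":0},{"rotation":[0,0,0],"slide":[0,0,0],"grip":0},{"rotation":[0,0,0],"slide":[0,0,0],"grip":0}]'

```text
t: 3.35
ee_pos: [507.9, -66.1, 87.6]
ee_rot: [0.65, 0.76, 0.0, -0.0]
ft_force: [0.6, 0.5, 0.4]
opening: 0.5
finger_force: 0.0
```

```bash
python3 - <<'E'
from h import *
st()
w=bot.get_calibration('wrist');im=bot.get_image('wrist')
cv2.imwrite('pics/w2.png',cv2.resize(im[:,:,::-1],(800,600),interpolation=cv2.INTER_CUBIC))
E
```

```text
t 3.35 jig -74.7 -66.6 tipz 70.6 toolx-jigY deg 0.1 tilt [-3.e-04  4.e-04 -1.e+00] F [0.63 0.55 0.4 ] op 0.5
```

View pics/w2.png

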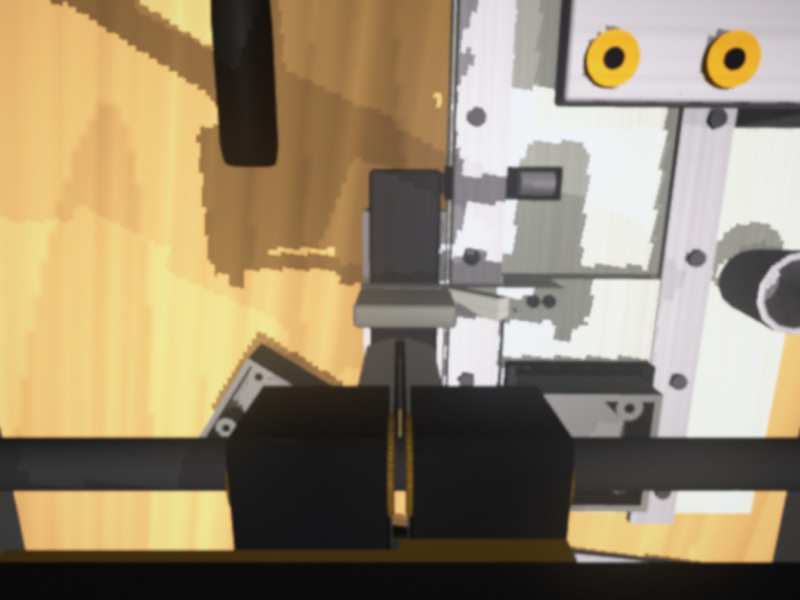

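The closed tips are on the bar's centre line and behind the plate (rear face at row ~325), with about 14 mm of gap. I press down now.

play_rows --motion '[{"rotation":[0,0,0],"slide":[0,0.1,0.9],"grip":0},{"rotation":[0,0,0],"slide":[0,0,0.4],"grip":0},{"rotation":[0,0,0],"slide":[0,0,0.4],"grip":0},{"rotation":[0,0,0],"slide":[0,0,0.3],"grip":0},{"rotation":[0,0,0],"slide":[0,0,0.3],"grip":0},{"rotation":[0,0,0],"slide":[0,0,0],"grip":0},{"rotation":[0,0,0],"slide":[0,0,0],"grip":0}]'

```text
t: 4.1
ee_pos: [509.1, -66.4, 64.7]
ee_rot: [0.65, 0.76, 0.0, 0.0]
ft_force: [0.6, 0.4, 3.1]
opening: 0.5
finger_force: 1.6
```

```bash
python3 -c "
from h import *
st()"
```

```text
t 4.1 jig -73.5 -67.1 tipz 47.7 toolx-jigY deg 0.06 tilt [ 9.e-04  0.e+00 -1.e+00] F [0.65 0.41 3.09] op 0.5
```

play_rows --motion '[{"rotation":[0,0,0],"slide":[0,0,0.05],"grip":0},{"rotation":[0,0,0],"slide":[0,0,0],"grip":0},{"rotation":[0,0,0],"slide":[0,0,0],"grip":0}]'

```text
t: 4.4
ee_pos: [509.1, -66.5, 64.2]
ee_rot: [0.65, 0.76, 0.0, 0.0]
ft_force: [1.4, 0.7, 4.9]
opening: 1.3
finger_force: 2.1
```

```bash
python3 - <<'E'
from h import *
st()
w=bot.get_calibration('wrist');im=bot.get_image('wrist')
st()
cv2.imwrite('pics/w3.png',cv2.resize(im[60:300,200:480,::-1],(700,600),interpolation=cv2.INTER_CUBIC))
E
```

```text
t 4.4 jig -73.5 -67.1 tipz 47.2 toolx-jigY deg 0.06 tilt [ 0.001 -0.    -1.   ] F [1.35 0.7  4.87] op 1.3
t 4.45 jig -73.5 -67.1 tipz 47.3 toolx-jigY deg 0.06 tilt [ 0.001 -0.    -1.   ] F [1.16 0.62 4.35] op 0.2
```

View pics/w3.png

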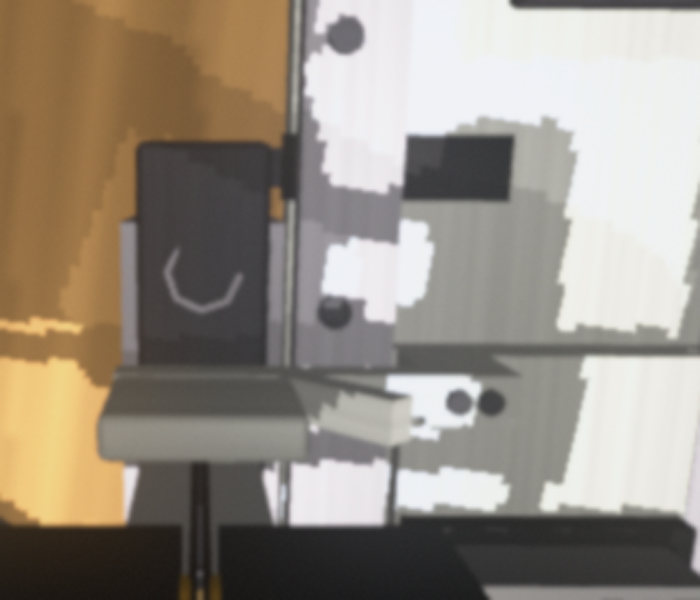

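The pin at (460,168) is now flush in its slot and the bar is fully down with about 4.5 N on it. I slide forward along the bar and push the plate.

play_rows --motion '[{"rotation":[0,0,0],"slide":[0.5,0,0],"grip":0},{"rotation":[0,0,0],"slide":[0.5,0,0],"grip":0},{"rotation":[0,0,0],"slide":[0.5,0,0],"grip":0},{"rotation":[0,0,0],"slide":[0.5,0,0],"grip":0},{"rotation":[0,0,0],"slide":[0.6,0,0],"grip":0},{"rotation":[0,0,0],"slide":[0.6,0,0],"grip":0},{"rotation":[0,0,0],"slide":[0.6,0,0],"grip":0},{"rotation":[0,0,0],"slide":[0.6,0,0],"grip":0},{"rotation":[0,0,0],"slide":[0.6,0,0],"grip":0}]'

```text
t: 5.35
ee_pos: [502.2, -17.8, 64.3]
ee_rot: [0.649, 0.76, -0.0, 0.002]
ft_force: [3.1, -6.2, 3.4]
opening: 0.5
finger_force: 3.4
```

```bash
python3 -c "
from h import *
st()"
```

```text
t 5.35 jig -72.9 -18.0 tipz 47.3 toolx-jigY deg 0.12 tilt [ 0.0027 -0.0024 -1.    ] F [ 3.14 -6.23  3.37] op 0.5
```

play_rows --motion '[{"rotation":[0,0,0],"slide":[0.4,0,0],"grip":0},{"rotation":[0,0,0],"slide":[0.4,0,0],"grip":0},{"rotation":[0,0,0],"slide":[0.4,0,0],"grip":0},{"rotation":[0,0,0],"slide":[0.3,0,0],"grip":0},{"rotation":[0,0,0],"slide":[0,0,0],"grip":0}]'

```text
t: 5.85
ee_pos: [499.6, -2.5, 64.3]
ee_rot: [0.649, 0.76, 0.0, 0.001]
ft_force: [1.9, -4.4, 4.4]
opening: 0.3
finger_force: 2.8
```

```bash
python3 - <<'E'
from h import *
st()
w=bot.get_calibration('wrist');im=bot.get_image('wrist')
cv2.imwrite('pics/w4.png',cv2.resize(im[60:300,200:480,::-1],(700,600),interpolation=cv2.INTER_CUBIC))
E
```

```text
t 5.85 jig -73.0 -2.5 tipz 47.3 toolx-jigY deg 0.13 tilt [ 0.0024 -0.0016 -1.    ] F [ 1.88 -4.37  4.4 ] op 0.3
```

View pics/w4.png

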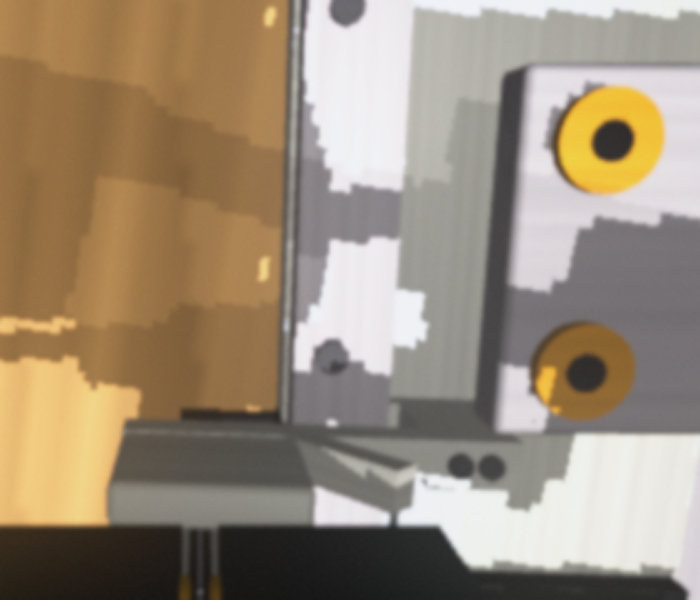

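The sled now covers the pin slot while the bar is still held at 4.4 N. I back off slightly, raise the tips to plate height, and push on.

play_rows --motion '[{"rotation":[0,0,0],"slide":[-0.4,-0.1,0],"grip":0},{"rotation":[0,0,0],"slide":[0,0,-1],"grip":0},{"rotation":[0,0,0],"slide":[0,0,-1],"grip":0},{"rotation":[0,0,0],"slide":[0.4,0,0],"grip":0},{"rotation":[0,0,0],"slide":[0.5,0,0],"grip":0},{"rotation":[0,0,0],"slide":[0.6,0,0],"grip":0},{"rotation":[0,0,0],"slide":[0.7,0,0],"grip":0},{"rotation":[0,0,0],"slide":[0.8,0,0],"grip":0},{"rotation":[0,0,0],"slide":[0.8,0,0],"grip":0},{"rotation":[0,0,0],"slide":[0.8,0,0],"grip":0},{"rotation":[0,0,0],"slide":[0.8,0,0],"grip":0},{"rotation":[0,0,0],"slide":[0.8,0,0],"grip":0}]'

```text
t: 7.1
ee_pos: [490.5, 47.8, 84.9]
ee_rot: [0.648, 0.762, -0.004, 0.006]
ft_force: [1.5, -23.2, 3.9]
opening: 0.6
finger_force: 11.4
```

```bash
python3 -c "
from h import *
st()"
```

```text
t 7.1 jig -74.3 48.7 tipz 67.9 toolx-jigY deg 0.35 tilt [ 0.004  -0.0147 -0.9999] F [  1.53 -23.24   3.89] op 0.6
```

The force is 23 N early, at sled y of about +10. I'll hold here and look.

```bash
python3 - <<'E'
from h import *
a=bot.get_image('wrist');b=bot.get_image('scene')
st()
cv2.imwrite('pics/w5.png',np.hstack([cv2.resize(a[60:300,200:480,::-1],(400,400),interpolation=cv2.INTER_CUBIC),cv2.resize(b[150:310,180:340,::-1],(400,400),interpolation=cv2.INTER_CUBIC)]))
E
```

```text
t 7.2 jig -74.4 52.3 tipz 67.8 toolx-jigY deg 0.22 tilt [ 0.0029 -0.0077 -1.    ] F [  1.24 -11.47   5.44] op 0.3
```

View pics/w5.png

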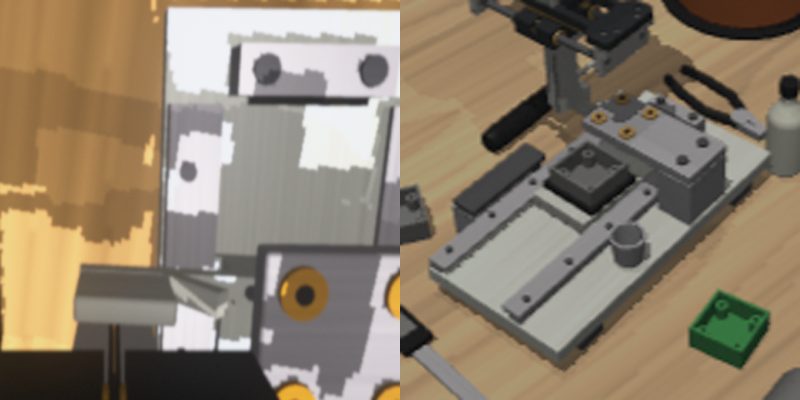

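Nothing is in the way: the sled is partly under the bridge and still creeping forward, and the force has halved. The load is guide friction from the off-centre push, so I continue more slowly.

play_rows --motion '[{"rotation":[0,0,0],"slide":[0.3,0,0],"grip":0},{"rotation":[0,0,0],"slide":[0.3,0,0],"grip":0},{"rotation":[0,0,0],"slide":[0.3,0,0],"grip":0},{"rotation":[0,0,0],"slide":[0.3,0,0],"grip":0},{"rotation":[0,0,0],"slide":[0.3,0,0],"grip":0},{"rotation":[0,0,0],"slide":[0.3,0,0],"grip":0},{"rotation":[0,0,0],"slide":[0.3,0,0],"grip":0},{"rotation":[0,0,0],"slide":[0.3,0,0],"grip":0},{"rotation":[0,0,0],"slide":[0.3,0,0],"grip":0},{"rotation":[0,0,0],"slide":[0.3,0,0],"grip":0}]'

```text
t: 8.2
ee_pos: [486.0, 77.7, 84.9]
ee_rot: [0.648, 0.762, -0.004, 0.006]
ft_force: [3.3, -21.9, 4.4]
opening: 0.3
finger_force: 10.9
```

```bash
python3 -c "
from h import *
st()"
```

```text
t 8.2 jig -74.2 78.8 tipz 67.9 toolx-jigY deg 0.34 tilt [ 0.0041 -0.0139 -0.9999] F [  3.34 -21.94   4.43] op 0.3
```

play_rows --motion '[{"rotation":[0,0,0],"slide":[0.3,0,0],"grip":0},{"rotation":[0,0,0],"slide":[0.3,0,0],"grip":0},{"rotation":[0,0,0],"slide":[0.3,0,0],"grip":0},{"rotation":[0,0,0],"slide":[0.3,0,0],"grip":0},{"rotation":[0,0,0],"slide":[0.3,0,0],"grip":0},{"rotation":[0,0,0],"slide":[0.2,0,0],"grip":0},{"rotation":[0,0,0],"slide":[0,0,0],"grip":0},{"rotation":[0,0,0],"slide":[0,0,0],"grip":0}]'

```text
t: 9.0
ee_pos: [481.8, 100.1, 84.3]
ee_rot: [0.65, 0.76, -0.0, 0.001]
ft_force: [1.1, -5.2, 2.0]
opening: 0.6
finger_force: 2.7
```

```bash
python3 -c "
from h import *
st()"
```

```text
t 9.0 jig -74.8 101.6 tipz 67.3 toolx-jigY deg 0.08 tilt [ 0.0014 -0.0023 -1.    ] F [ 1.08 -5.18  1.95] op 0.6
```

play_rows --motion '[{"rotation":[0,0,0],"slide":[0.15,0,0],"grip":0},{"rotation":[0,0,0],"slide":[0.15,0,0],"grip":0},{"rotation":[0,0,0],"slide":[0,0,0],"grip":0},{"rotation":[0,0,0],"slide":[0,0,0],"grip":0},{"rotation":[0,0,0],"slide":[0,0,0],"grip":0}]'

```text
t: 9.5
ee_pos: [481.6, 101.8, 84.3]
ee_rot: [0.649, 0.761, -0.002, 0.002]
ft_force: [2.2, -10.0, 3.2]
opening: 0.3
finger_force: 5.2
```

```bash
python3 -c "
from h import *
st()"
```

```text
t 9.5 jig -74.8 103.4 tipz 67.3 toolx-jigY deg 0.19 tilt [ 0.0017 -0.0054 -1.    ] F [  2.16 -10.04   3.16] op 0.3
```

play_rows --motion '[{"rotation":[0,0,0],"slide":[0.15,0,0],"grip":0},{"rotation":[0,0,0],"slide":[0.15,0,0],"grip":0},{"rotation":[0,0,0],"slide":[0,0,0],"grip":0},{"rotation":[0,0,0],"slide":[0,0,0],"grip":0},{"rotation":[0,0,0],"slide":[0,0,0],"grip":0}]'

```text
t: 10.0
ee_pos: [481.5, 102.3, 84.4]
ee_rot: [0.648, 0.761, -0.003, 0.004]
ft_force: [2.5, -18.4, 2.7]
opening: 0.8
finger_force: 8.7
```

```bash
python3 -c "
from h import *
st()"
```

```text
t 10.0 jig -74.7 103.9 tipz 67.4 toolx-jigY deg 0.28 tilt [ 0.0023 -0.0101 -0.9999] F [  2.55 -18.44   2.7 ] op 0.8
```

The sled is at the end stop: the force rises to a sustained 18 N with only 0.5 mm of motion. I back off, lift clear, and check.

play_rows --motion '[{"rotation":[0,0,0],"slide":[-0.5,0,0],"grip":0},{"rotation":[0,0,0],"slide":[-1.5,0,0],"grip":0},{"rotation":[0,0,0],"slide":[-0.5,0,-1],"grip":0},{"rotation":[0,0,0],"slide":[0,0,-3],"grip":0},{"rotation":[0,0,0],"slide":[0,0,-4],"grip":0},{"rotation":[0,0,0],"slide":[-3,-1,-4],"grip":0},{"rotation":[0,0,0],"slide":[-4,-2,-1],"grip":0},{"rotation":[0,0,0],"slide":[-4,-2,0],"grip":0},{"rotation":[0,0,0],"slide":[-2,-1,0],"grip":0},{"rotation":[0,0,0],"slide":[0,0,0],"grip":0},{"rotation":[0,0,0],"slide":[0,0,0],"grip":0}]'

```text
t: 11.1
ee_pos: [445.2, -53.7, 213.4]
ee_rot: [0.65, 0.76, 0.001, -0.0]
ft_force: [0.4, 0.7, -0.1]
opening: 0.6
finger_force: 0.0
```

```bash
python3 - <<'E'
from h import *
st()
w=bot.get_calibration('wrist');a=bot.get_image('wrist')
cv2.imwrite('pics/w6.png',cv2.resize(a[0:300,160:560,::-1],(800,600),interpolation=cv2.INTER_CUBIC))
J=lambda x,y,z:np.r_[o+x*X+y*Y,z]
print((proj(w,[J(-20,0,43),J(-89,110,97),J(-58,110,97),J(-75,5,57),J(-75,5,47)])-[160,0])*2)
E
```

```text
t 11.1 jig -134.8 -44.7 tipz 196.4 toolx-jigY deg -0.01 tilt [ 3.0e-04  1.7e-03 -1.0e+00] F [ 0.4   0.73 -0.07] op 0.6
[[476.87872404 308.02639202]
 [361.83336969  15.39156111]
 [446.13010926  15.2422456 ]
 [368.23952443 299.1740882 ]
 [364.37629747 298.06240123]]
```

View pics/w6.png

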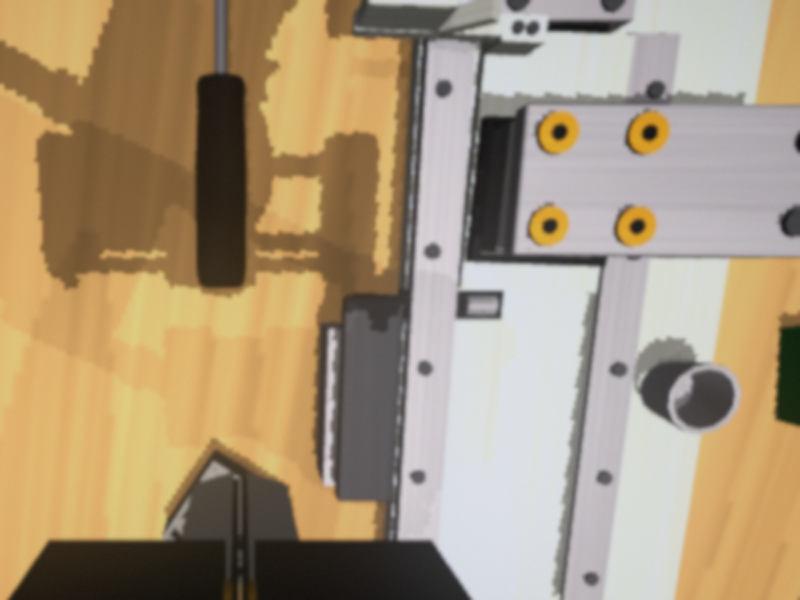

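The pin nose is up at (483,304), the sled's rear edge is past it at row ~262, and its front is against the end stop. The nest sits under the bridge and the hand is clear, so I hand in.

```bash
python3 -c "
from workcell import bot
print(bot.sign_off())"
```

```text
the job is handed in; nothing more can be done
None
```

The job is handed in at about 11 s: the sled is at the end stop, the stop pin is up behind it, and the hand is clear; the hand-in returned no verdict, and I could not see the housing itself under the bridge.

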